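Lay the road deck on the toy bridge

ROBOT

A 6-joint arm with a two-finger parallel gripper is mounted at the origin on the work surface. World frame = base frame: x ahead of the robot, y to its left, z up, the work surface at z = 0. Lengths are in mm, angles in rad, forces in N, time in s.
With the tool pointing down it reaches from about 275 to 725 mm from the base axis. Payload 5.6 kg.
Tool frame: the origin (TCP) lies on the centre line of the jaws, within the pads' length; the fingertips stand 8 mm ahead of it and the grasp point (between the pads) lies 11 mm behind it; x points along the fingers, y is the direction in which the jaws open and shut, and the axes are right-handed (so a half turn about x gives the same grasp; the last joint's range is limited). The gripper opens to 85 mm and grips with 20 to 120 N. Pads are 22 mm wide; open, the fingers measure 114 mm over their backs; the gripper's body (76 mm by 85 mm) begins 54 mm behind the grasp point. The pads swing forward as they close: fully open they stand 13 mm farther back than shut.
Start: joints at [1.4, 0.255, 0.108, 0, -1.424, -0.285], TCP at [242.073, 493.856, 239.283] pointing down, gripper open.
Joint ranges: [-2.95, 2.95], [-1.21, 1.97], [-1.09, 1.5], [-2.87, 1.71], [-2.94, -0.07], [-3.05, 3.05]. Speed limits (rad/s): [2.57, 2.57, 3.14, 3.14, 3.14, 3.14].

INTERFACE

Orientations are given as a unit quaternion [w, x, y, z].
In Python, from cell import ctrl gives the robot as it stands. The module is installed in compiled form; this text tells all that it offers.
- The arm moves only by the tool send_rows, never from a script. Its argument "plan" is a list of rows, each an object of numbers: "grip": the gripper command: -1 is shut, 1 is fully open, values between are in proportion; "dx", "dy", "dz": the shift along the tool's x, y, z in m; "wx", "wy", "wz": the turn, a rotation vector about the tool's x, y, z in rad. A call has 1 to 12 rows; each row shifts and turns the commanded pose from where the row before left it, along the tool's axes as they then stand; what a row does not reach is not made up. A row lasts 1/8 s, in which the tool goes at most 62.5 mm and 10.7 degrees, less where a joint would pass 70% of its speed; a pose out of reach is approached as far as the arm can. A call with a gripper value outside its range is refused whole. The fingers move at their own pace and stop on an object; "squeeze" is the grip in N (left out, the last holds). Time passes only in rows, so rows that do not move let the fingers close. It gives the time, the measured TCP pose, the force and the opening at its end, in the units of the state.
- ctrl.get_obs(): the state, without advancing time (a new reading comes with each control period).
- ctrl.get_image(name): name is "scene" or "side" or "wrist"; returns the picture (420x560x3 uint8, blue, green, red); there is no depth.
- ctrl.calibration(name): a dict with "camera_matrix" (3x3 intrinsics, pixels), "rvec" (rotation vector, rad) and "tvec" (3), from world to camera coordinates, as OpenCV has them. Camera axes: x right, y down, z forward; pixel columns grow to the right and rows downward; lengths in mm; the calibration is good to about 2 mm. A picture is of the moment at which its call begins: read the wrist's pose just before it. calibration takes no time and is no camera call; for the wrist camera it gives the pose at the moment of the call.
- ctrl.finish_job(): hands the job in, once; it reports no verdict.
Trained networks look in the newest picture that a camera, given by its name, has taken for a name from the list of things; names that differ only in an ending like _2 or _b are one class to them, and where a whole thing is asked for, a point or a joint stands for the part that bears it (a point fixed in the world has none). Each returns a list of dicts, best first, with "confidence" (0 to 1); they miss things now and then, are a little off and sometimes report something else, mostly with a low value. They report only what shows in the picture. A call takes as long as a camera call. They do not tell look-alikes from the thing itself.
- ctrl.spot_in(thing, camera): "pixel" ([column, row] in pixels, amid what is visible of it).
- ctrl.regions_of(thing, camera): "region" (420x560 bool, what is visible of it) and "pixel" ([column, row] in pixels, amid what is visible of it).
- ctrl.landmark_of(thing, camera): "pixel" ([column, row] in pixels: a listed point, or the origin of a listed thing).
The state is a dict: "t": time; "joint_pos": joint angles; "qd": joint speeds; "effort": joint torques, N m; "ee_pos": TCP position; "tcp_rot": TCP orientation; "contact_force": force on the tool from outside, world axes, zero at the start; "wrist_torque": the same for the moment, N m; "finger_gap": opening from 0.0 (shut) to 1.0 (fully open).
Only numpy, scipy, OpenCV 4.12 (cv2) and the standard library are available. Lean on these libraries where they do the work, as an engineer would, in place of code of your own. Each camera call takes 0.05 s, during which the arm holds its last target.

TASK

The long wooden road plate lies flat in the aluminium tray, pushed up against the wall of the tray so that no finger fits behind it. Get it away from the wall, pick it up, and set it down on the ledges of the toy bridge so that it closes the gap between the two ramps, flat, flush with the ramp tops and in line with them; do not drop it, and let go only once you feel it rest on the ledges. Leave the shorter plate, the blocks, the car and the cone where they are.

Things in the scene. Friction and masses are not known exactly. Their poses are not given: they have to be found in the camera images.
- long_plate: Longer of two plain wooden road plates: 110 (its y) x 44 (x) x 6 mm (z), about 30 g, two fine dark lines along y on top. Origin: centre of underside. Starts flat on the tray floor, one long side 1 to 4 mm from the tray's +x wall. It slides easily on the tray (friction about 0.3): fingertips pressed on its top with 5 to 10 N drag it along.
- short_plate: Shorter road plate of the same wood, 64 (its y) x 44 (x) x 6 mm; origin centre of underside. Lies at the same wall, end to end with the long one, 33 to 53 mm away, on either side of it. Too short for the bridge; leave it.
- tray: Fixed low open aluminium tray, outside 176 (x) x 276 (y) x 22 mm high, walls 3 mm. Origin: centre of underside; floor top 3 mm above it. Inside x -85..85, y -135..135 mm; rim bead adds 2 mm all round. The plates lie at its +x wall; two loose blocks (up to 32 mm tall) stand at its -x wall, reaching to about x = -44 mm; the floor between is free.
- bridge: Fixed wooden toy bridge without deck. Origin: under its middle, on the table; road along its y, 50 mm wide in x. At +y and -y alike: a flat ledge 26 mm above the origin from |y| = 37 to 59 mm, a stop lip 32 mm high from 59 to 67 mm, then a ramp down to |y| = 143 mm. So 74 mm are free between the piers, 118 mm between the lips. A foot bar 26 mm wide, 5 mm high joins the piers.
- block_a: Loose plain wooden block 32 x 60 x 22 mm at the -x wall of the tray, origin centre of the underside. Leave it.
- block_b: Loose wooden arch block 32 x 64 x 32 mm at the -x wall of the tray, origin centre of the underside. Leave it.
- convertible: Purple die-cast open car, 78 x 35 x 30 mm, long along its x, origin under its middle. Loose; leave it.
- cone: Plain wooden toy traffic cone, 34 mm wide, 43 mm tall, origin centre of the underside. Loose; leave it.
There are look-alikes about, which are no part of the job. What is shaped like the long_plate but pink or red is not meant.

How it is judged (in metres and radians):
On the way, in this order (a step that is already met when the one before it is completed fails the run):
1. the long plate is held by the fingers, lifted clear of the tray (height (world z) of long_plate above 0.045 m and contact force between the fingers and long_plate above 0.3 N), for 0.2 s.
2. the long plate, still between the fingers, is set down on the bridge at the ledges (both contacts over 0.3 N, less than 4 mm above the ledges) (contact force between the fingers and long_plate above 0.3 N and contact force between long_plate and bridge above 0.3 N and z of long_plate in the frame of bridge below 0.03 m and horizontal distance between long_plate and bridge below 0.015 m), for 0.1 s.
At the end, for the whole second after the job is handed in: The long plate is at rest on both ledges: underside within 2.5 mm of ledge height, its middle within 10 mm of the bridge's middle across the road and 7 mm along it, its length within 0.12 rad of the road direction, grooves up, within 0.04 rad of level (z of long_plate in the frame of bridge between 0.0235 and 0.0285 m and x of long_plate in the frame of bridge between -0.01 and 0.01 m and y of long_plate in the frame of bridge between -0.007 and 0.007 m and angle between the y axis of long_plate and the y axis of bridge, either way round below 0.12 rad and angle between long_plate's own z axis and vertical below 0.04 rad and linear speed of long_plate below 0.01 m/s); the robot touches nothing.
It fails at once if the long plate is dropped or thrown: it moves faster than 0.35 m/s with no finger touching it (a fall of more than about 6 mm) (linear speed of long_plate above 0.35 m/s and contact force between the fingers and long_plate below 0.01 N).
It fails at once if the short plate, a block, the car or the cone is moved more than 25 mm (distance of any of short_plate, block_a, block_b, convertible, cone from where it was at the start of the episode above 0.025 m).
It also fails if it takes over 48 s, if anything falls off the work surface, if the arm or the gripper's body presses on something with over 40 N, if the wrist force passes 120 N, or if a joint passes its speed limit or range.

## Working session

There is one attempt and no reset: what is moved stays moved. The work goes in short steps, Python scripts to look and compute and a tool call to move; the robot and the scene stay as the last step left them, time stands still between calls to the robot, and variables do not carry over. Pictures are saved under pics/ and viewed, and the job is handed in when it is done.

Besides the shell and the picture viewer there is one more tool, called after ">>>" as name(argument=value, ...), one argument or row to a line, values as JSON. send_rows: Moves the arm, as the interface text tells. Its arguments: {"type":"object","properties":{"plan":{"type":"array","items":{"type":"object","properties":{"grip":{"type":"number"},"dx":{"type":"number"},"dy":{"type":"number"},"dz":{"type":"number"},"wx":{"type":"number"},"wy":{"type":"number"},"wz":{"type":"number"}}}},"squeeze":{"type":"number"}},"required":["plan"]}

```bash
mkdir -p pics; ls; cat > h.py <<'E'
import cv2,numpy as np
from cell import ctrl
from scipy.spatial.transform import Rotation as R
def cal(n):
    c=ctrl.calibration(n);K=np.array(c["camera_matrix"],float);Rm=cv2.Rodrigues(np.array(c["rvec"],float))[0];t=np.array(c["tvec"],float).reshape(3)
    return K,Rm,t
def ray(n,px,z,c=None):
    K,Rm,t=c or cal(n)
    d=Rm.T@np.linalg.inv(K)@np.array([px[0],px[1],1.0]);o=-Rm.T@t
    return o+d*(z-o[2])/d[2]
def proj(n,P,c=None):
    K,Rm,t=c or cal(n)
    p=(np.asarray(P,float).reshape(-1,3)@Rm.T+t)@K.T
    return p[:,:2]/p[:,2:]
def rot():
    q=ctrl.get_obs()["tcp_rot"];return R.from_quat([q[1],q[2],q[3],q[0]])
E
python3 - <<'E'
from h import *
o=ctrl.get_obs()
for k,v in o.items(): print(k,np.round(v,3))
print(rot().as_matrix().round(3))
for n in("scene","side","wrist"):
    cv2.imwrite(f"pics/{n}0.png",ctrl.get_image(n))
    K,Rm,t=cal(n);print(n,K.round(1).tolist(),(-Rm.T@t).round(0))
    for th in("long_plate","short_plate","tray","bridge","block_a","block_b","convertible","cone"):
        print(th,[(np.round(d["pixel"]).tolist(),round(d["confidence"],2)) for d in ctrl.landmark_of(th,n)])
E
```

```text
pics
t 0.0
joint_pos [ 1.400e+00  2.560e-01  1.070e-01 -1.000e-03 -1.424e+00 -2.850e-01]
qd [-0.001  0.001  0.001  0.001 -0.001  0.   ]
effort [-0.0000e+00 -3.8662e+01  2.3794e+01  5.3650e+00 -6.0000e-03  0.0000e+00]
ee_pos [241.829 493.432 238.39 ]
tcp_rot [ 0.159 -0.689  0.16   0.689]
contact_force [ 0.685 -0.649  0.783]
wrist_torque [0.026 0.009 0.018]
finger_gap 0.999
[[-0.001 -0.44  -0.898]
 [-0.002 -0.898  0.44 ]
 [-1.     0.002 -0.   ]]
scene [[492.6, 0.0, 274.6], [0.0, 492.6, 209.5], [0.0, 0.0, 1.0]] [1279.   90.  889.]
long_plate [([346.0, 285.0], 0.75), ([368.0, 221.0], 0.62), ([342.0, 148.0], 0.57), ([414.0, 152.0], 0.56)]
short_plate [([318.0, 230.0], 0.68)]
tray [([335.0, 210.0], 0.93)]
bridge [([121.0, 222.0], 0.82)]
block_a [([304.0, 192.0], 0.77)]
block_b [([304.0, 192.0], 0.77)]
convertible [([227.0, 302.0], 0.85)]
cone [([140.0, 309.0], 0.79), ([231.0, 301.0], 0.59), ([122.0, 223.0], 0.23)]
side [[447.0, 0.0, 281.8], [0.0, 447.0, 205.0], [0.0, 0.0, 1.0]] [ 316. -838.  729.]
long_plate [([196.0, 189.0], 0.76), ([339.0, 176.0], 0.63), ([279.0, 168.0], 0.52), ([203.0, 151.0], 0.5)]
short_plate [([268.0, 185.0], 0.55)]
tray [([268.0, 184.0], 0.56)]
bridge [([332.0, 316.0], 0.88)]
block_a [([261.0, 203.0], 0.79), ([243.0, 179.0], 0.65)]
block_b [([261.0, 203.0], 0.79), ([243.0, 179.0], 0.65)]
convertible [([386.0, 224.0], 0.67), ([263.0, 203.0], 0.19)]
cone [([421.0, 274.0], 0.45)]
wrist [[313.9, 0.0, 277.1], [0.0, 313.9, 214.4], [0.0, 0.0, 1.0]] [310. 461. 376.]
long_plate [([263.0, 119.0], 0.68), ([432.0, 65.0], 0.62)]
short_plate []
tray []
bridge []
block_a []
block_b []
convertible []
cone []
```

View pics/scene0.png

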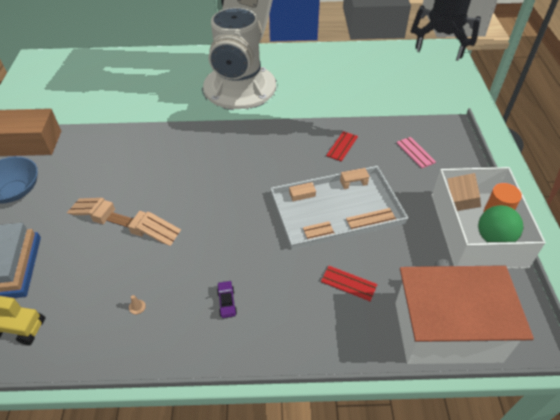

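View pics/side0.png

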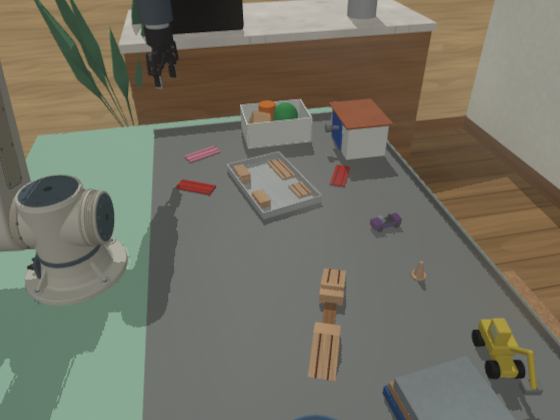

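View pics/wrist0.png

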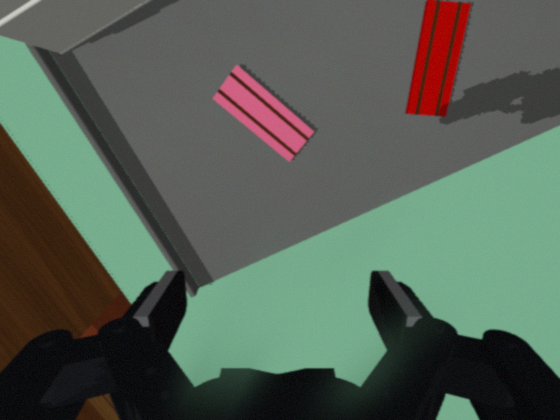

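```bash
python3 - <<'E'
from h import *
for n,px,z in [("scene",(370,218),9),("scene",(318,230),9),("scene",(337,206),0),("scene",(121,222),0),("side",(281,169),9),("side",(301,190),9),("side",(332,316),0),
 # tray corners rim (scene)
 ("scene",(270,186),22),("scene",(375,169),22),("scene",(406,208),22),("scene",(293,241),22)]:
    print(n,px,ray(n,px,z).round(1))
print(cal("wrist")[1].round(2))
E
```

```text
scene (370, 218) [547.9 317.7   9. ]
scene (318, 230) [579.  194.2   9. ]
scene (337, 206) [500.  246.9   0. ]
scene (121, 222) [ 531.  -265.5    0. ]
side (281, 169) [550.5 313.7   9. ]
side (301, 190) [582.6 188.5   9. ]
side (332, 316) [ 536.4 -261.4    0. ]
scene (270, 186) [448.5  87.4  22. ]
scene (375, 169) [399.9 351.1  22. ]
scene (406, 208) [531.5 402.4  22. ]
scene (293, 241) [618.3 134.9  22. ]
[[-0.44 -0.9   0.  ]
 [-0.86  0.42  0.3 ]
 [-0.27  0.13 -0.95]]
```

>>> send_rows(
  plan=[
    {"grip": 1,"dy": 0.008,"dz": -0.0546},
    {"grip": 1,"dy": 0.008,"dz": -0.0546},
    {"grip": 1,"dy": 0.008,"dz": -0.0546},
    {"grip": 1,"dy": 0.008,"dz": -0.0546},
    {"grip": 1,"dy": 0.008,"dz": -0.0546},
    {"grip": 1,"dy": 0.008,"dz": -0.0546},
    {"grip": 1,"dy": 0.008,"dz": -0.0546},
    {"grip": -1,"wx": 0.174},
    {"grip": -1,"wx": 0.174},
    {"grip": -1,"wx": 0.174},
    {"grip": -1,"wx": 0.174},
    {"grip": -1,"wx": 0.171},
  ],
  squeeze=40,
)

```text
$.plan[0]: bad value
```

```bash
python3 - <<'E'
from h import *
import pickle
o=ctrl.get_obs()
c=cal("wrist");im=ctrl.get_image("wrist");cv2.imwrite("pics/wrist1.png",im);pickle.dump((c,im),open("w1.pkl","wb"))
print(o["t"],o["ee_pos"],o["joint_pos"],o["finger_gap"],o["contact_force"]);print(rot().as_matrix().round(3))
for th in("long_plate","short_plate","tray"):
    for d in ctrl.regions_of(th,"wrist"):
        m=d["region"].astype(np.uint8);r=cv2.minAreaRect(np.argwhere(m)[:,::-1].astype(np.float32))
        z=9
        b=[ray("wrist",p,z,c)[:2].round(1).tolist() for p in cv2.boxPoints(r)]
        print(th,round(d["confidence"],2),np.round(d["pixel"]),m.sum(),b,np.mean(b,axis=0))
E
```

```text
1.35 [242.07035333 493.84971859 239.28295752] [ 1.39961045e+00  2.55097693e-01  1.08191690e-01  1.23264023e-05
 -1.42391372e+00 -2.84612813e-01] 0.9966355863430186 [ 0.2270249  -0.07130397  0.15006331]
[[-0.    -0.44  -0.898]
 [ 0.    -0.898  0.44 ]
 [-1.    -0.     0.   ]]
```

View pics/wrist1.png

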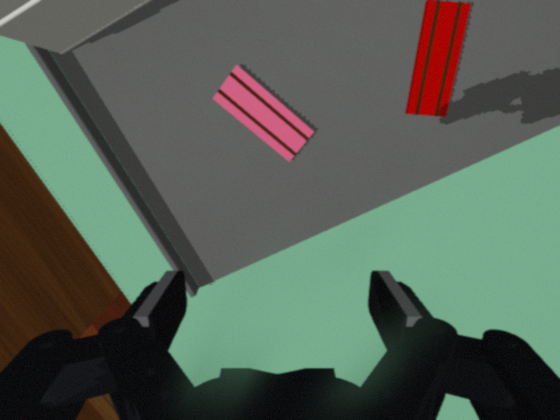

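>>> send_rows(
  plan=[
    {"grip": 1,"dx": 0,"dy": 0.008,"dz": -0.0546,"wx": 0,"wy": 0,"wz": 0},
  ],
  squeeze=40,
)

```text
t: 1.68
ee_pos: [286.4, 463.8, 238.9]
tcp_rot: [0.158, -0.689, 0.158, 0.689]
contact_force: [1.7, 0.6, -0.6]
finger_gap: 0.999
```

>>> send_rows(
  plan=[
    {"grip": 1,"dx": 0,"dy": 0.008,"dz": -0.0546,"wx": 0,"wy": 0,"wz": 0},
    {"grip": 1,"dx": 0,"dy": 0.008,"dz": -0.0546,"wx": 0,"wy": 0,"wz": 0},
    {"grip": 1,"dx": 0,"dy": 0.008,"dz": -0.0546,"wx": 0,"wy": 0,"wz": 0},
    {"grip": 1,"dx": 0,"dy": 0.008,"dz": -0.0546,"wx": 0,"wy": 0,"wz": 0},
    {"grip": 1,"dx": 0,"dy": 0.008,"dz": -0.0546,"wx": 0,"wy": 0,"wz": 0},
    {"grip": 1,"dx": 0,"dy": 0.008,"dz": -0.0546,"wx": 0,"wy": 0,"wz": 0},
    {"grip": -1,"dx": 0,"dy": 0,"dz": 0,"wx": 0.174,"wy": 0,"wz": 0},
    {"grip": -1,"dx": 0,"dy": 0,"dz": 0,"wx": 0.174,"wy": 0,"wz": 0},
    {"grip": -1,"dx": 0,"dy": 0,"dz": 0,"wx": 0.174,"wy": 0,"wz": 0},
    {"grip": -1,"dx": 0,"dy": 0,"dz": 0,"wx": 0.174,"wy": 0,"wz": 0},
    {"grip": -1,"dx": 0,"dy": 0,"dz": 0,"wx": 0.171,"wy": 0,"wz": 0},
    {"grip": -1,"dx": 0,"dy": 0,"dz": 0,"wx": 0,"wy": 0,"wz": 0},
  ],
)

```text
t: 3.18
ee_pos: [560.6, 275.3, 239.2]
tcp_rot: [0.434, -0.558, 0.434, 0.558]
contact_force: [0.0, -0.2, -0.5]
finger_gap: -0.002
```

```bash
python3 - <<'E'
from h import *
import pickle
o=ctrl.get_obs()
c=cal("wrist");im=ctrl.get_image("wrist");cv2.imwrite("pics/wrist2.png",im);pickle.dump((c,im),open("w1.pkl","wb"))
print(o["t"],o["ee_pos"],o["joint_pos"],o["finger_gap"],o["contact_force"]);print(rot().as_matrix().round(3))
for th in("long_plate","short_plate"):
    for d in ctrl.regions_of(th,"wrist"):
        m=d["region"].astype(np.uint8);r=cv2.minAreaRect(np.argwhere(m)[:,::-1].astype(np.float32))
        z=9
        b=[ray("wrist",p,z,c)[:2].round(1).tolist() for p in cv2.boxPoints(r)]
        print(th,round(d["confidence"],2),np.round(d["pixel"]),m.sum(),b,np.mean(b,axis=0))
E
```

```text
3.175 [560.61551636 275.33750173 239.20039375] [ 7.06330794e-01  4.06373148e-01  3.23455270e-01  8.85085851e-06
 -1.48802327e+00 -4.56808327e-01] -0.002344008265692708 [ 0.00081887 -0.19192984 -0.50891348]
[[-0.    -0.969 -0.249]
 [-0.    -0.249  0.969]
 [-1.     0.    -0.   ]]
long_plate 0.85 [275. 217.] 2982 [[582.6, 271.9], [541.5, 261.5], [512.5, 367.7], [557.3, 379.1]] [548.475 320.05 ]
long_plate 0.83 [152. 124.] 4148 [[762.7, 286.3], [709.5, 188.6], [668.0, 205.8], [719.4, 307.2]] [714.9   246.975]
long_plate 0.8 [487. 239.] 3009 [[347.1, 272.9], [326.3, 233.7], [226.2, 290.2], [245.7, 333.5]] [286.325 282.575]
long_plate 0.74 [432. 345.] 395 [[376.0, 480.2], [281.0, 424.5], [258.5, 458.0], [355.5, 516.0]] [317.75  469.675]
short_plate 0.86 [278. 112.] 2405 [[608.7, 170.7], [565.8, 159.8], [549.0, 220.7], [594.3, 232.2]] [579.45 195.85]
```

View pics/wrist2.png

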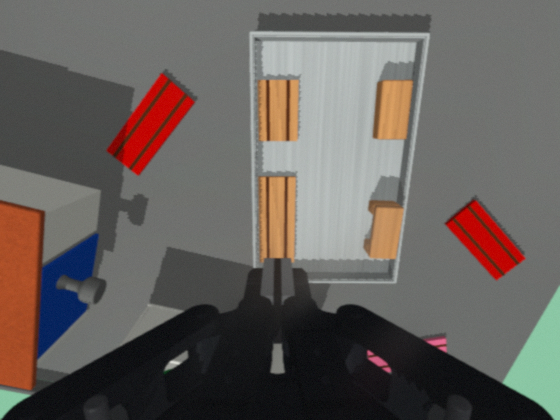

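>>> send_rows(
  plan=[
    {"grip": -1,"dx": 0,"dy": 0.0006,"dz": 0.046,"wx": 0,"wy": 0,"wz": 0},
    {"grip": -1,"dx": 0.055,"dy": 0,"dz": 0,"wx": 0,"wy": 0,"wz": 0},
    {"grip": -1,"dx": 0.055,"dy": 0,"dz": 0,"wx": 0,"wy": 0,"wz": 0},
    {"grip": -1,"dx": 0.055,"dy": 0,"dz": 0,"wx": 0,"wy": 0,"wz": 0},
    {"grip": -1,"dx": 0.045,"dy": 0,"dz": 0,"wx": 0,"wy": 0,"wz": 0},
    {"grip": -1,"dx": 0,"dy": 0,"dz": 0,"wx": 0,"wy": 0,"wz": 0},
    {"grip": -1,"dx": 0.004,"dy": 0,"dz": 0,"wx": 0,"wy": 0,"wz": 0},
    {"grip": -1,"dx": 0.003,"dy": 0,"dz": 0,"wx": 0,"wy": 0,"wz": 0},
  ],
)

```text
t: 4.32
ee_pos: [550.1, 320.9, 24.7]
tcp_rot: [-0.436, 0.559, -0.433, -0.558]
contact_force: [0.7, -0.6, 0.6]
finger_gap: -0.003
```

>>> send_rows(
  plan=[
    {"grip": -1,"dx": 0.002,"dy": 0,"dz": 0,"wx": 0,"wy": 0,"wz": 0},
    {"grip": -1,"dx": 0.002,"dy": 0,"dz": 0,"wx": 0,"wy": 0,"wz": 0},
    {"grip": -1,"dx": 0,"dy": 0,"dz": 0,"wx": 0,"wy": 0,"wz": 0},
  ],
)

```text
t: 4.7
ee_pos: [548.7, 319.8, 18.3]
tcp_rot: [-0.434, 0.558, -0.434, -0.558]
contact_force: [0.3, -0.1, 0.2]
finger_gap: -0.003
```

>>> send_rows(
  plan=[
    {"grip": -1,"dx": 0.001,"dy": 0,"dz": 0,"wx": 0,"wy": 0,"wz": 0},
    {"grip": -1,"dx": 0.001,"dy": 0,"dz": 0,"wx": 0,"wy": 0,"wz": 0},
    {"grip": -1,"dx": 0,"dy": 0,"dz": 0,"wx": 0,"wy": 0,"wz": 0},
  ],
)

```text
t: 5.08
ee_pos: [549.2, 320.0, 17.1]
tcp_rot: [-0.435, 0.558, -0.434, -0.558]
contact_force: [-0.4, -0.8, 5.8]
finger_gap: -0.0
```

>>> send_rows(
  plan=[
    {"grip": -1,"dx": 0.0004,"dy": 0,"dz": 0,"wx": 0,"wy": 0,"wz": 0},
    {"grip": -1,"dx": 0,"dy": 0.004,"dz": 0,"wx": 0,"wy": 0,"wz": 0},
    {"grip": -1,"dx": 0,"dy": 0.005,"dz": 0,"wx": 0,"wy": 0,"wz": 0},
    {"grip": -1,"dx": 0,"dy": 0.005,"dz": 0,"wx": 0,"wy": 0,"wz": 0},
  ],
)

```text
t: 5.58
ee_pos: [536.3, 317.1, 17.1]
tcp_rot: [-0.435, 0.559, -0.433, -0.558]
contact_force: [1.2, 0.1, 5.9]
finger_gap: 0.001
```

>>> send_rows(
  plan=[
    {"grip": -1,"dx": 0.0003,"dy": 0.005,"dz": 0,"wx": 0,"wy": 0,"wz": 0},
    {"grip": -1,"dx": 0,"dy": 0.005,"dz": 0,"wx": 0,"wy": 0,"wz": 0},
    {"grip": -1,"dx": 0,"dy": 0.005,"dz": 0,"wx": 0,"wy": 0,"wz": 0},
    {"grip": -1,"dx": 0,"dy": 0.005,"dz": 0,"wx": 0,"wy": 0,"wz": 0},
    {"grip": -1,"dx": 0,"dy": 0,"dz": 0,"wx": 0,"wy": 0,"wz": 0},
  ],
)

```text
t: 6.2
ee_pos: [516.7, 312.3, 17.1]
tcp_rot: [-0.435, 0.559, -0.433, -0.558]
contact_force: [-0.2, 0.8, 8.0]
finger_gap: -0.002
```

```bash
python3 - <<'E'
from h import *
o=ctrl.get_obs()
c=cal("wrist");im=ctrl.get_image("wrist");cv2.imwrite("pics/wrist3.png",im)
im=ctrl.get_image("scene");cv2.imwrite("pics/scene3.png",cv2.resize(im[150:260,240:440],None,fx=4,fy=4))
print(o["t"],o["ee_pos"],o["contact_force"])
E
```

```text
6.2 [516.71421992 312.28796733  17.09989049] [-0.1529931   0.80814048  8.0055615 ]
```

View pics/wrist3.png

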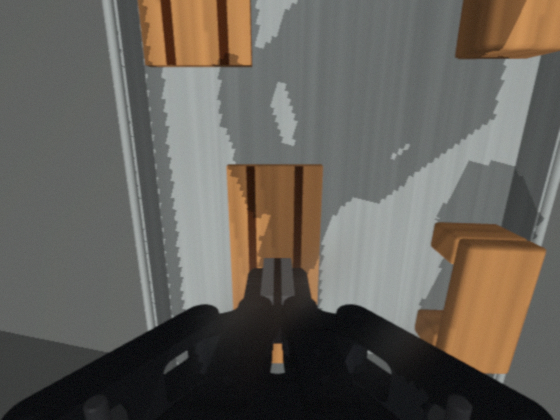

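View pics/scene3.png

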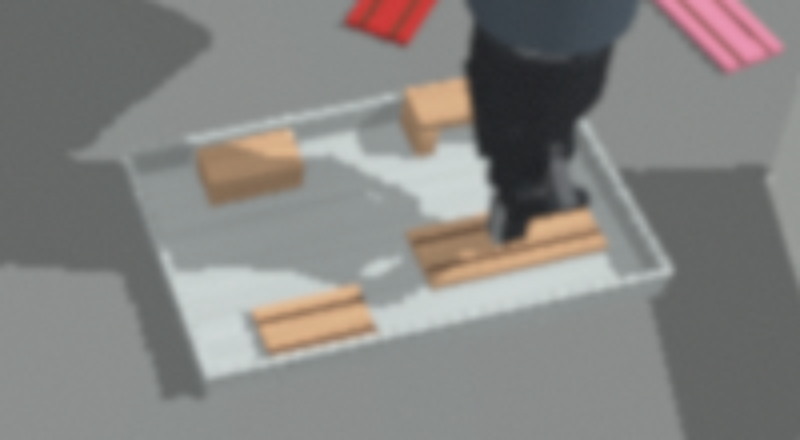

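>>> send_rows(
  plan=[
    {"grip": -1,"dx": -0.03,"dy": 0,"dz": 0,"wx": 0,"wy": 0,"wz": 0},
    {"grip": 0.5,"dx": -0.04,"dy": 0,"dz": 0,"wx": 0,"wy": 0,"wz": 0},
    {"grip": 0.5,"dx": -0.03,"dy": 0,"dz": 0,"wx": 0,"wy": 0,"wz": 0},
    {"grip": 0.5,"dx": 0,"dy": 0,"dz": 0,"wx": 0,"wy": 0,"wz": 0},
    {"grip": 0.5,"dx": 0,"dy": 0,"dz": 0,"wx": 0,"wy": 0,"wz": 0},
    {"grip": 0.5,"dx": 0,"dy": 0,"dz": 0,"wx": 0,"wy": 0,"wz": 0},
  ],
)

```text
t: 7.05
ee_pos: [515.0, 310.9, 114.1]
tcp_rot: [0.433, -0.558, 0.435, 0.558]
contact_force: [-0.1, 0.3, -0.9]
finger_gap: 0.752
```

```bash
python3 - <<'E'
from h import *
o=ctrl.get_obs()
c=cal("wrist");im=ctrl.get_image("wrist");cv2.imwrite("pics/wrist4.png",im)
print(o["t"],o["ee_pos"],o["finger_gap"],o["contact_force"])
for d in ctrl.regions_of("long_plate","wrist")[:2]:
        m=d["region"].astype(np.uint8);r=cv2.minAreaRect(np.argwhere(m)[:,::-1].astype(np.float32))
        b=[ray("wrist",p,9,c) for p in cv2.boxPoints(r)]
        T=rot().as_matrix()
        print(round(d["confidence"],2),np.round(d["pixel"]),m.sum(),np.round(cv2.boxPoints(r)),np.round(b,1)[:,:2].tolist(),np.mean(b,axis=0))
        print(((np.array(b)-o["ee_pos"])@T).round(1).tolist())
E
```

```text
7.05 [515.04455034 310.91558858 114.12365305] 0.7517703532710855 [-0.13499882  0.26894257 -0.91842781]
0.94 [31. 53.] 8499 [[-51. 106.]
 [ 30. -23.]
 [ 98.  19.]
 [ 17. 148.]] [[765.5, 288.3], [710.2, 192.3], [665.5, 206.0], [717.7, 307.5]] [714.723046   248.52317946   9.        ]
[[104.8, -237.5, -83.3], [105.0, -160.3, -162.8], [105.0, -120.3, -138.5], [104.8, -195.8, -53.0]]
0.84 [422. 407.] 1154 [[400. 419.]
 [400. 389.]
 [449. 389.]
 [449. 419.]] [[340.2, 490.4], [354.0, 454.2], [307.4, 442.6], [291.9, 478.4]] [323.34720188 466.41735907   9.        ]
[[105.2, 125.3, 217.0], [105.2, 120.8, 178.5], [105.3, 168.8, 178.7], [105.2, 175.1, 217.3]]
```

View pics/wrist4.png

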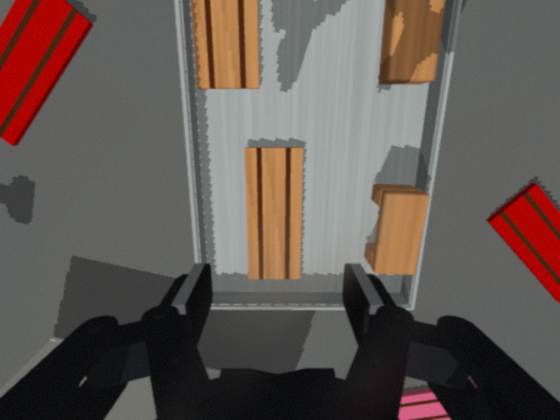

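```bash
python3 - <<'E'
from h import *
o=ctrl.get_obs();T=rot().as_matrix();im=cv2.imread("pics/wrist4.png")
h=cv2.cvtColor(im,cv2.COLOR_BGR2HSV)
m=cv2.inRange(h,(5,90,40),(25,255,255));m=cv2.morphologyEx(m,cv2.MORPH_CLOSE,np.ones((9,9)))
n,l,s,_=cv2.connectedComponentsWithStats(m);k=l[215,275];print(s[k])
r=cv2.minAreaRect(np.argwhere(l==k)[:,::-1].astype(np.float32))
for pts in (cv2.boxPoints(r),[(245.5,149),(302.5,148),(301,279),(248,279)]):
    b=np.array([ray("wrist",p,9) for p in pts]);print(np.round(pts).tolist(),b.mean(0).round(1),((b-o["ee_pos"])@T).round(1)[:,1:].tolist(),((b.mean(0)-o["ee_pos"])@T).round(1))
print(proj("wrist",o["ee_pos"]))
E
```

```text
[ 245  147   58  132 7239]
[[245.0, 147.0], [302.0, 147.0], [302.0, 278.0], [245.0, 278.0]] [516.8 313.2   9. ] [[-23.5, -53.7], [19.7, -53.6], [22.2, 57.3], [-26.9, 57.2]] [105.5  -2.1   1.8]
[[246.0, 149.0], [302.0, 148.0], [301.0, 279.0], [248.0, 279.0]] [516.  314.1   9. ] [[-23.2, -52.2], [20.0, -52.9], [21.4, 58.2], [-24.4, 58.2]] [105.5  -1.5   2.8]
[[275.68288339 279.31390483]]
```

```bash
python3 - <<'E'
from h import *
o=ctrl.get_obs();T=rot().as_matrix();print(o["ee_pos"])
for f in (8,5,2,0,-5):
  for w in (26,29,32,35):
    P=[o["ee_pos"]+T@np.array([f,s*w,dz]) for dz in(-11,11) for s in(-1,1)]
    print(f,w,proj("wrist",P).round(0).tolist())
E
python3 - <<'E'
import cv2
im=cv2.imread('pics/wrist4.png');cv2.imwrite('pics/w4c.png',cv2.resize(im[240:400,140:420],None,fx=2.8,fy=2.8))
E
```

```text
[515.34562479 311.08941623 114.50166816]
8 26 [[224.0, 252.0], [328.0, 252.0], [226.0, 291.0], [326.0, 291.0]]
8 29 [[218.0, 252.0], [334.0, 252.0], [220.0, 291.0], [331.0, 290.0]]
8 32 [[212.0, 252.0], [340.0, 252.0], [214.0, 291.0], [337.0, 290.0]]
8 35 [[206.0, 252.0], [346.0, 252.0], [209.0, 291.0], [343.0, 290.0]]
5 26 [[223.0, 254.0], [329.0, 254.0], [225.0, 294.0], [326.0, 294.0]]
5 29 [[217.0, 254.0], [335.0, 254.0], [219.0, 294.0], [332.0, 294.0]]
5 32 [[211.0, 254.0], [341.0, 254.0], [213.0, 294.0], [338.0, 294.0]]
5 35 [[205.0, 254.0], [347.0, 254.0], [208.0, 294.0], [344.0, 294.0]]
2 26 [[222.0, 257.0], [329.0, 257.0], [224.0, 297.0], [327.0, 297.0]]
2 29 [[216.0, 257.0], [336.0, 257.0], [218.0, 297.0], [333.0, 297.0]]
2 32 [[209.0, 257.0], [342.0, 257.0], [212.0, 297.0], [339.0, 297.0]]
2 35 [[203.0, 257.0], [348.0, 257.0], [206.0, 297.0], [345.0, 297.0]]
0 26 [[221.0, 259.0], [330.0, 259.0], [223.0, 299.0], [328.0, 299.0]]
0 29 [[215.0, 259.0], [336.0, 259.0], [217.0, 299.0], [334.0, 299.0]]
0 32 [[209.0, 259.0], [343.0, 259.0], [211.0, 299.0], [340.0, 299.0]]
0 35 [[202.0, 259.0], [349.0, 259.0], [205.0, 299.0], [346.0, 299.0]]
-5 26 [[219.0, 263.0], [332.0, 263.0], [222.0, 305.0], [330.0, 305.0]]
-5 29 [[213.0, 263.0], [338.0, 263.0], [216.0, 305.0], [336.0, 305.0]]
-5 32 [[206.0, 263.0], [345.0, 263.0], [209.0, 305.0], [342.0, 305.0]]
-5 35 [[200.0, 263.0], [351.0, 263.0], [203.0, 305.0], [348.0, 305.0]]
```

View pics/w4c.png

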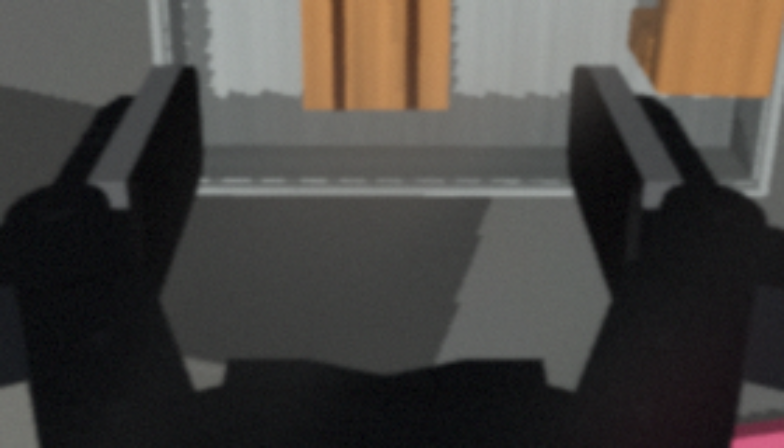

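>>> send_rows(
  plan=[
    {"grip": 0.32,"dx": 0.03,"dy": -0.0015,"dz": 0.0025,"wx": 0,"wy": 0,"wz": 0},
    {"grip": 0.32,"dx": 0.04,"dy": 0,"dz": 0,"wx": 0,"wy": 0,"wz": 0},
    {"grip": 0.32,"dx": 0.02,"dy": 0,"dz": 0,"wx": 0,"wy": 0,"wz": 0},
    {"grip": 0.32,"dx": 0.008,"dy": 0,"dz": 0,"wx": 0,"wy": 0,"wz": 0},
    {"grip": 0.32,"dx": 0.004,"dy": 0,"dz": 0,"wx": 0,"wy": 0,"wz": 0},
    {"grip": 0.32,"dx": 0.003,"dy": 0,"dz": 0,"wx": 0,"wy": 0,"wz": 0},
    {"grip": 0.32,"dx": 0,"dy": 0,"dz": 0,"wx": 0,"wy": 0,"wz": 0},
  ],
  squeeze=30,
)

```text
t: 8.02
ee_pos: [516.8, 314.5, 11.1]
tcp_rot: [-0.435, 0.558, -0.434, -0.558]
contact_force: [0.0, 0.2, 0.1]
finger_gap: 0.661
```

```bash
python3 - <<'E'
from h import *
cv2.imwrite("pics/wrist5.png",ctrl.get_image("wrist"))
E
```

```text
(no output)
```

View pics/wrist5.png

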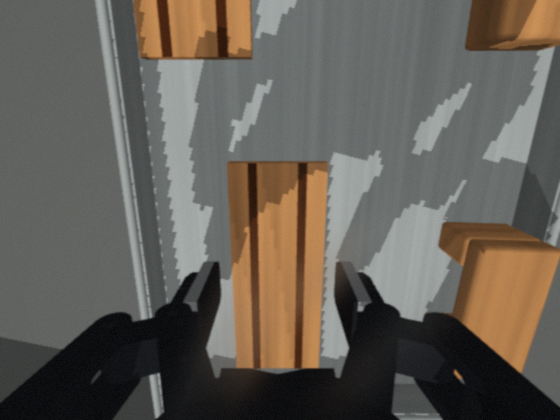

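>>> send_rows(
  plan=[
    {"grip": 0.32,"dx": 0.002,"dy": 0,"dz": 0,"wx": 0,"wy": 0,"wz": 0},
    {"grip": -0.1,"dx": 0,"dy": 0,"dz": 0,"wx": 0,"wy": 0,"wz": 0},
    {"grip": -0.5,"dx": 0,"dy": 0,"dz": 0,"wx": 0,"wy": 0,"wz": 0},
    {"grip": -1,"dx": 0,"dy": 0,"dz": 0,"wx": 0,"wy": 0,"wz": 0},
    {"grip": -1,"dx": 0,"dy": 0,"dz": 0,"wx": 0,"wy": 0,"wz": 0},
    {"grip": -1,"dx": 0,"dy": 0,"dz": 0,"wx": 0,"wy": 0,"wz": 0},
  ],
)

```text
t: 8.82
ee_pos: [517.1, 314.6, 9.3]
tcp_rot: [-0.435, 0.558, -0.434, -0.558]
contact_force: [-0.1, -0.1, 5.4]
finger_gap: 0.505
```

>>> send_rows(
  plan=[
    {"grip": -1,"dx": -0.004,"dy": 0,"dz": 0,"wx": 0,"wy": 0,"wz": 0},
    {"grip": -1,"dx": -0.008,"dy": 0,"dz": 0,"wx": 0,"wy": 0,"wz": 0},
    {"grip": -1,"dx": -0.015,"dy": 0,"dz": 0,"wx": 0,"wy": 0,"wz": 0},
    {"grip": -1,"dx": -0.025,"dy": 0,"dz": 0,"wx": 0,"wy": 0,"wz": 0},
    {"grip": -1,"dx": -0.025,"dy": 0,"dz": 0,"wx": 0,"wy": 0,"wz": 0},
    {"grip": -1,"dx": -0.025,"dy": 0,"dz": 0,"wx": 0,"wy": 0,"wz": 0},
    {"grip": -1,"dx": 0,"dy": 0,"dz": 0,"wx": 0,"wy": 0,"wz": 0},
  ],
)

```text
t: 9.7
ee_pos: [517.9, 315.2, 113.9]
tcp_rot: [-0.436, 0.558, -0.432, -0.558]
contact_force: [-0.8, 0.0, -0.0]
finger_gap: 0.505
```

```bash
python3 - <<'E'
from h import *
o=ctrl.get_obs();print(o["t"],o["ee_pos"],o["finger_gap"],o["contact_force"],o["joint_pos"]);print(rot().as_matrix().round(3))
cv2.imwrite("pics/wrist6.png",ctrl.get_image("wrist"))
cv2.imwrite("pics/side6.png",cv2.resize(ctrl.get_image("side")[90:260,150:450],None,fx=2.6,fy=2.6))
im=cv2.imread("pics/scene0.png");cv2.imwrite("pics/br.png",cv2.resize(im[180:260,50:200],None,fx=5,fy=5))
E
```

```text
9.7 [517.87175384 315.21623253 113.88332318] 0.5054513631912374 [-0.79249034  0.01514667 -0.02582894] [ 8.04673510e-01  4.24500787e-01  2.79449532e-02  6.95349334e-04
 -1.16855263e+00 -5.56706646e-01]
[[ 0.004 -0.969 -0.246]
 [ 0.004 -0.246  0.969]
 [-1.    -0.005  0.002]]
```

View pics/wrist6.png

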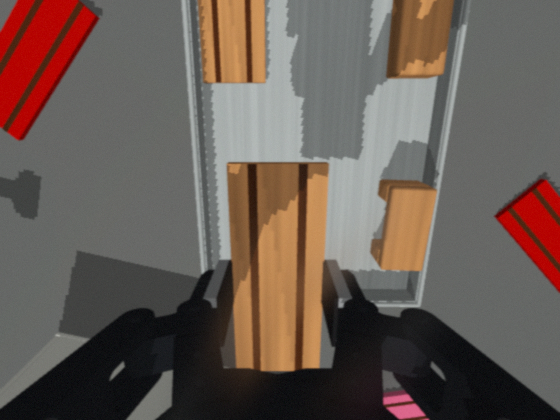

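View pics/side6.png

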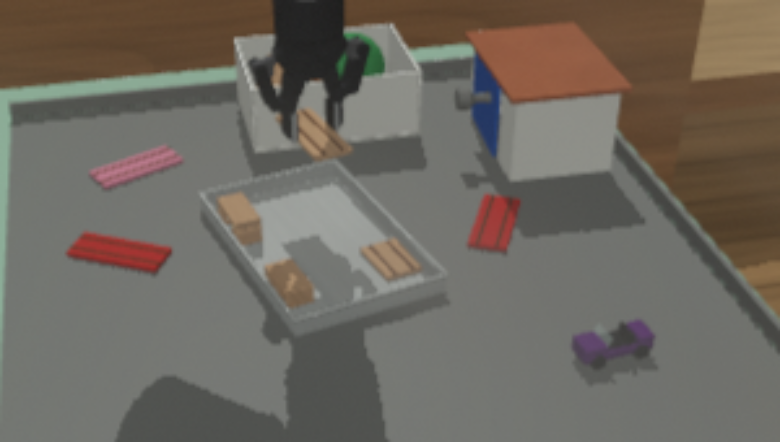

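View pics/br.png

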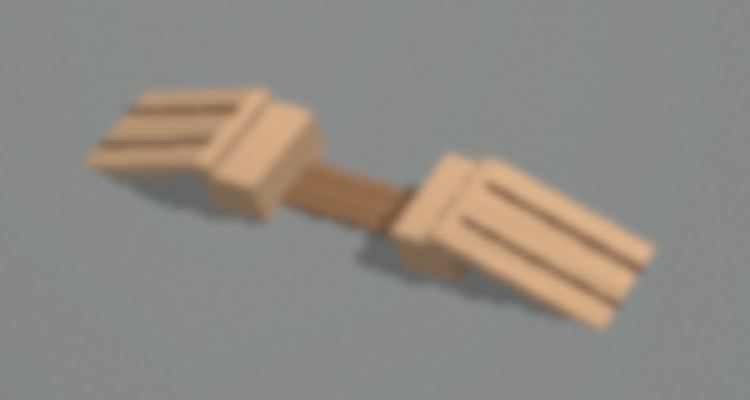

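```bash
python3 - <<'E'
from h import *
A=[ray("scene",(50+u/5,180+v/5),0) for u,v in((88,163),(140,92),(605,328),(655,247))];A=np.array(A)
print(A.round(1));d=(A[2]+A[3]-A[0]-A[1])/2;print(d,np.degrees(np.arctan2(d[1],d[0])),A.mean(0))
o=ctrl.get_obs();T=rot().as_matrix()
c=cal("wrist")
P=o["ee_pos"]
b=np.array([ray("wrist",p,P[2],c) for p in((228,163),(327,163),(321,370),(236,370))]);print(((b-P)@T).round(1).tolist())
E
```

```text
[[ 496.9 -399.5    0. ]
 [ 451.4 -385.3   -0. ]
 [ 604.7 -139.6    0. ]
 [ 558.6 -121.6    0. ]]
[1.07546845e+02 2.61790963e+02 5.68434189e-14] 67.66655771731604 [ 5.27882182e+02 -2.61523947e+02 -2.84217094e-14]
[[-0.0, -20.6, -56.5], [-0.0, 22.3, -56.5], [0.0, 24.3, 54.8], [0.0, -21.5, 54.8]]
```

>>> send_rows(
  plan=[
    {"grip": -1,"dx": -0.021,"dy": 0.008,"dz": -0.02,"wx": 0,"wy": 0,"wz": 0},
    {"grip": -1,"dx": -0.021,"dy": 0.0164,"dz": -0.0406,"wx": 0,"wy": 0,"wz": 0},
    {"grip": -1,"dx": -0.021,"dy": 0.0164,"dz": -0.0406,"wx": 0,"wy": 0,"wz": 0},
    {"grip": -1,"dx": -0.021,"dy": 0.0164,"dz": -0.0406,"wx": 0,"wy": 0,"wz": 0},
    {"grip": -1,"dx": -0.021,"dy": 0.0164,"dz": -0.0406,"wx": 0,"wy": 0,"wz": 0},
    {"grip": -1,"dx": -0.021,"dy": 0.0164,"dz": -0.0406,"wx": 0,"wy": 0,"wz": 0},
    {"grip": -1,"dx": 0,"dy": 0.0185,"dz": -0.0455,"wx": 0,"wy": 0,"wz": 0},
    {"grip": -1,"dx": 0,"dy": 0.0185,"dz": -0.0455,"wx": 0,"wy": 0,"wz": 0},
    {"grip": -1,"dx": 0,"dy": 0.0185,"dz": -0.0455,"wx": 0,"wy": 0,"wz": 0},
    {"grip": -1,"dx": 0,"dy": 0.0185,"dz": -0.0455,"wx": 0,"wy": 0,"wz": 0},
    {"grip": -1,"dx": 0,"dy": 0.0185,"dz": -0.0455,"wx": 0,"wy": 0,"wz": 0},
    {"grip": -1,"dx": 0,"dy": 0.0145,"dz": -0.0365,"wx": 0,"wy": 0,"wz": 0},
  ],
)

```text
t: 11.3
ee_pos: [444.1, -207.8, 235.6]
tcp_rot: [0.434, -0.557, 0.435, 0.559]
contact_force: [0.7, -0.5, -1.3]
finger_gap: 0.502
```

>>> send_rows(
  plan=[
    {"grip": -1,"dx": 0,"dy": 0,"dz": 0,"wx": 0.16,"wy": 0,"wz": 0},
    {"grip": -1,"dx": 0,"dy": 0,"dz": 0,"wx": 0.16,"wy": 0,"wz": 0},
    {"grip": -1,"dx": 0,"dy": 0,"dz": 0,"wx": 0.16,"wy": 0,"wz": 0},
    {"grip": -1,"dx": 0,"dy": 0,"dz": 0,"wx": 0.158,"wy": 0,"wz": 0},
    {"grip": -1,"dx": 0,"dy": 0,"dz": 0,"wx": 0,"wy": 0,"wz": 0},
    {"grip": -1,"dx": 0,"dy": 0,"dz": 0,"wx": 0,"wy": 0,"wz": 0},
  ],
)

```text
t: 12.05
ee_pos: [444.9, -206.1, 236.1]
tcp_rot: [0.587, -0.394, 0.587, 0.395]
contact_force: [1.0, 0.8, -0.8]
finger_gap: 0.5
```

```bash
python3 - <<'E'
from h import *
import pickle
o=ctrl.get_obs();print(o["t"],o["ee_pos"],o["finger_gap"],o["contact_force"],o["joint_pos"]);print(rot().as_matrix().round(3))
c=cal("wrist");im=ctrl.get_image("wrist");cv2.imwrite("pics/wrist7.png",im);pickle.dump((c,o["ee_pos"],rot().as_matrix()),open("w7.pkl","wb"))
im=ctrl.get_image("wrist")
cv2.imwrite("pics/w7c.png",cv2.resize(im[0:300,120:400],None,fx=2,fy=2))
for d in ctrl.landmark_of("bridge","wrist"): print(d["pixel"],d["confidence"],ray("wrist",d["pixel"],0,c))
E
```

```text
12.05 [ 444.94953238 -206.11845541  236.10207835] 0.5003781472764118 [ 1.01645125  0.76221551 -0.80361651] [-1.13636028e-01  1.38422204e-01 -4.64856500e-02 -1.85211508e-04
 -1.38689665e+00 -2.73326735e-01]
[[-0.001 -0.926  0.377]
 [ 0.     0.377  0.926]
 [-1.     0.001 -0.   ]]
[192.9, 164.5] 0.55 [ 527.82637198 -263.74825024    0.        ]
```

View pics/wrist7.png

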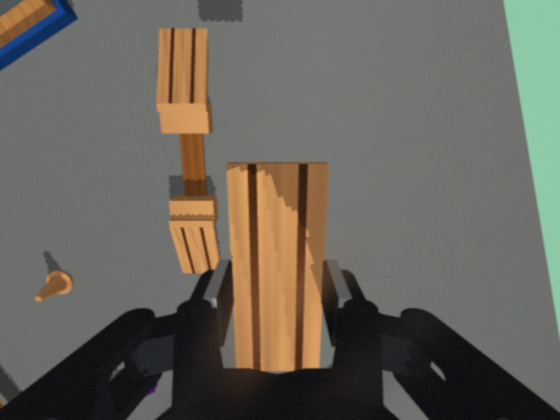

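```bash
cat > fit.py <<'E'
from h import *
import pickle
from scipy.optimize import minimize
def sil(c,p,shape):
    x,y,a=p;S=np.array([[np.cos(a),-np.sin(a)],[np.sin(a),np.cos(a)]])
    m=np.zeros((shape[0]*4,shape[1]*4),np.uint8)
    def add(pts):
        P=np.array(pts,float);P[:,:2]=P[:,:2]@S.T+[x,y]
        q=proj(None,P,c)*4+1.5
        cv2.fillConvexPoly(m,cv2.convexHull(np.round(q).astype(np.int32)),255)
    for s in(-1,1):
        add([(X,s*Y,Z) for X in(-25,25) for Y,Z in((37,0),(37,26),(59,26),(59,0))])
        add([(X,s*Y,Z) for X in(-25,25) for Y,Z in((59,0),(59,32),(67,32),(67,0),(143,0),(143,2))])
    add([(X,Y,Z) for X in(-13,13) for Y in(-40,40) for Z in(0,5)])
    return cv2.resize(m,(shape[1],shape[0]),interpolation=cv2.INTER_AREA)/255.
def fit(c,im,p0,name):
    h=cv2.cvtColor(im,cv2.COLOR_BGR2HSV);m=cv2.inRange(h,(3,70,60),(25,255,255))
    pre=sil(c,p0,m.shape);roi=cv2.dilate((pre>0).astype(np.uint8),np.ones((31,31)))
    nl,l,st,_=cv2.connectedComponentsWithStats(cv2.morphologyEx(m,cv2.MORPH_CLOSE,np.ones((3,3)))&(roi*255))
    # keep components overlapping well with prior
    k=np.zeros_like(m)
    for i in range(1,nl):
        if ((l==i)&(pre>0)).sum()>0.5*st[i,4] and st[i,4]>30: k[l==i]=1
    k=cv2.GaussianBlur(k.astype(np.float32),(0,0),1.0)
    f=lambda p: np.abs(cv2.GaussianBlur(sil(c,p,m.shape).astype(np.float32),(0,0),1.0)-k).sum()
    best=None
    for dx in(-4,0,4):
        r=minimize(f,[p0[0]+dx,p0[1]-dx,p0[2]],method="Nelder-Mead",options=dict(initial_simplex=np.array([p0,p0+[6,0,0],p0+[0,6,0],p0+[0,0,.06]])+[dx,-dx,0],xatol=.02,fatol=.01))
        if best is None or r.fun<best.fun: best=r
    print(name,best.x.round(3),np.degrees(best.x[2]).round(2),best.fun,k.sum())
    ov=im.copy();s=(sil(c,best.x,m.shape)>0.5).astype(np.uint8);cs,_=cv2.findContours(s,cv2.RETR_EXTERNAL,cv2.CHAIN_APPROX_NONE);cv2.drawContours(ov,cs,-1,(0,255,0),1)
    return best.x,ov
if __name__=="__main__":
    p0=np.array([529,-263,np.radians(67.7)])
    c=pickle.load(open("w7.pkl","rb"))[0]
    x,ov=fit(c,cv2.imread("pics/wrist7.png"),p0,"wrist");cv2.imwrite("pics/ov.png",cv2.resize(ov[0:300,130:400],None,fx=2,fy=2))
    fit(cal("scene"),cv2.imread("pics/scene0.png"),p0,"scene")
    fit(cal("side"),cv2.imread("pics/side0.png"),p0,"side")
E
python3 fit.py
```

```text
wrist [ 520.182 -236.102    1.202] 68.87 5777.7197265625 4229.0
scene [-726.523  167.733    4.612] 264.23 0.0 0.0
side [ 723.444 3601.963  -23.972] -1373.48 0.0 0.0
```

View pics/ov.png

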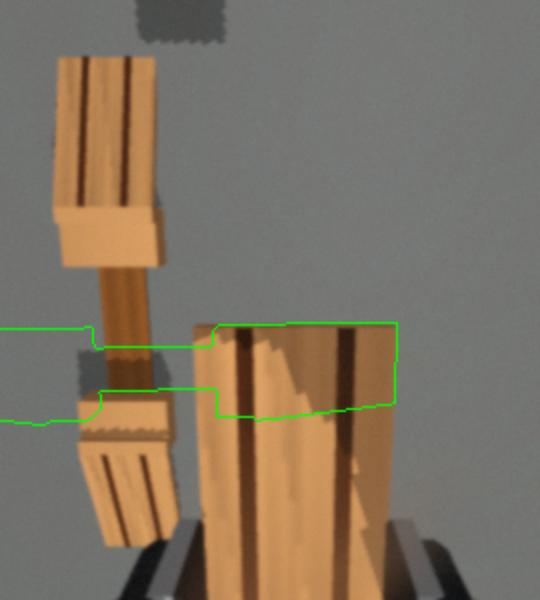

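```bash
sed -i 's/np.radians(67.7)/np.radians(-22.3)/' fit.py; python3 fit.py
```

```text
wrist [ 5.27409e+02 -2.63547e+02 -3.91000e-01] -22.42 388.6011047363281 10343.0
scene [ 5.25814e+02 -2.63907e+02 -3.92000e-01] -22.47 266.9771423339844 1955.0
side [ 5.29212e+02 -2.61405e+02 -3.90000e-01] -22.32 100.03778839111328 2556.0
```

View pics/ov.png

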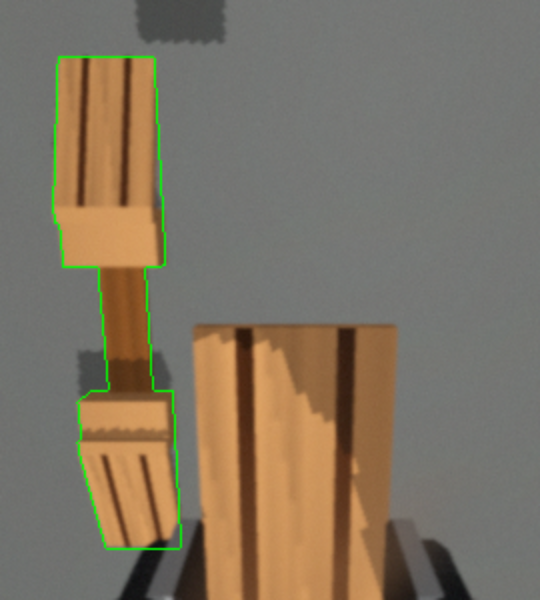

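>>> send_rows(
  plan=[
    {"grip": -1,"dx": 0,"dy": -0.025,"dz": -0.005,"wx": 0.005,"wy": 0,"wz": 0},
    {"grip": -1,"dx": 0,"dy": -0.045,"dz": -0.01,"wx": 0,"wy": 0,"wz": 0},
    {"grip": -1,"dx": 0.02,"dy": -0.0285,"dz": -0.0055,"wx": 0,"wy": 0,"wz": 0},
    {"grip": -1,"dx": 0.04,"dy": 0,"dz": 0,"wx": 0,"wy": 0,"wz": 0},
    {"grip": -1,"dx": 0.04,"dy": 0,"dz": 0,"wx": 0,"wy": 0,"wz": 0},
    {"grip": -1,"dx": 0.04,"dy": 0,"dz": 0,"wx": 0,"wy": 0,"wz": 0},
    {"grip": -1,"dx": 0.031,"dy": 0,"dz": 0,"wx": 0,"wy": 0,"wz": 0},
    {"grip": -1,"dx": 0,"dy": 0,"dz": 0,"wx": 0,"wy": 0,"wz": 0},
    {"grip": -1,"dx": 0,"dy": 0,"dz": 0,"wx": 0,"wy": 0,"wz": 0},
  ],
)

```text
t: 13.32
ee_pos: [529.3, -263.4, 67.1]
tcp_rot: [0.589, -0.393, 0.588, 0.392]
contact_force: [0.2, -0.2, 0.8]
finger_gap: 0.501
```

```bash
python3 - <<'E'
from h import *
o=ctrl.get_obs();print(o["t"],o["ee_pos"],o["finger_gap"],o["contact_force"]);T=rot().as_matrix();print(T.round(3))
print("err tool",((np.array([528.5,-262.3,o["ee_pos"][2]])-o["ee_pos"])@T).round(2), np.degrees(np.arctan2(T[1,2],T[0,2]))-67.58)
cv2.imwrite("pics/wrist8.png",ctrl.get_image("wrist"))
cv2.imwrite("pics/side8.png",cv2.resize(ctrl.get_image("side")[240:400,240:440],None,fx=3.7,fy=3.7))
cv2.imwrite("pics/scene8.png",cv2.resize(ctrl.get_image("scene")[170:260,50:200],None,fx=5,fy=5))
E
```

```text
13.325 [ 529.26758707 -263.40349349   67.11394706] 0.5010113408148258 [ 0.21992862 -0.21498092  0.76516528]
[[ 0.002 -0.923  0.384]
 [-0.001  0.384  0.923]
 [-1.    -0.002 -0.   ]]
err tool [-0.    1.13  0.72] -0.16358551246418074
```

View pics/wrist8.png

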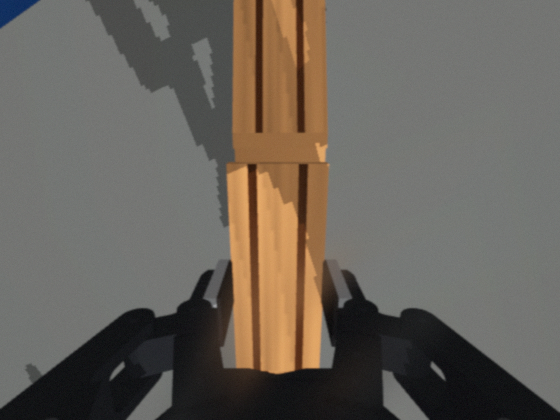

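View pics/side8.png

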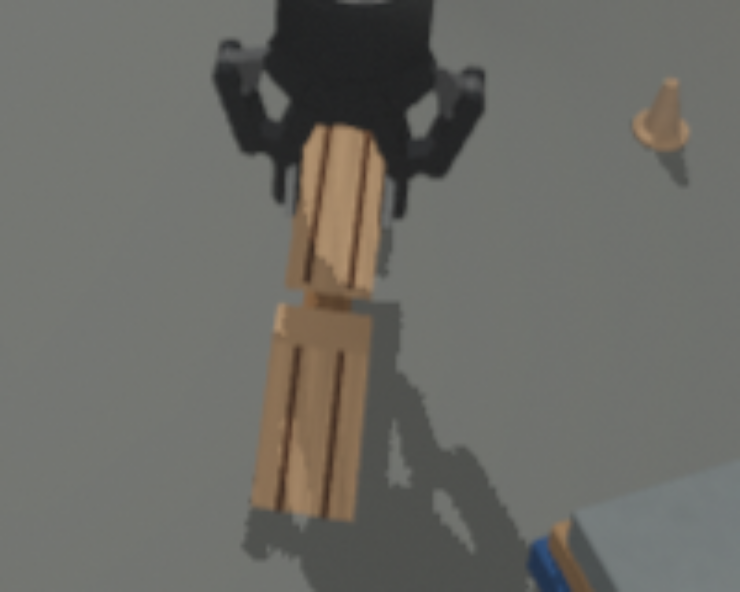

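View pics/scene8.png

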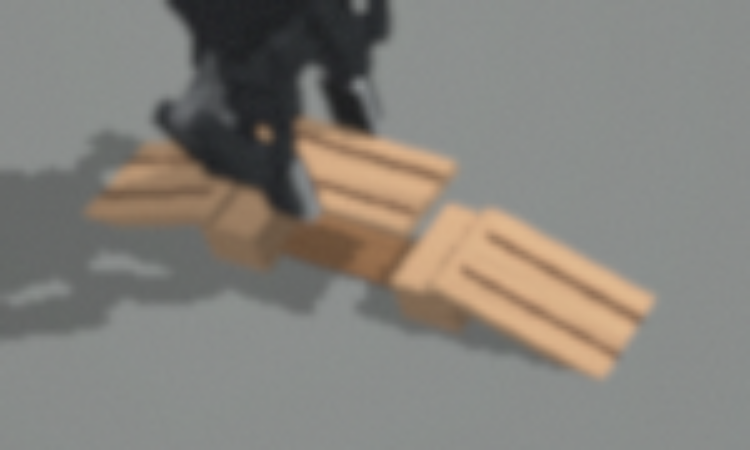

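```bash
python3 - <<'E'
from h import *
o=ctrl.get_obs();T=rot().as_matrix();print(o["ee_pos"])
im=cv2.imread("pics/wrist8.png")
cv2.imwrite("pics/w8c.png",cv2.resize(im[100:190,210:350],None,fx=5,fy=5,interpolation=cv2.INTER_NEAREST))
for r in(131,132,133,134): print(r,((ray("wrist",(280,r),32)-o["ee_pos"])@T).round(2))
for r in(162,163,164,165): print(r,((ray("wrist",(278,r),o["ee_pos"][2])-o["ee_pos"])@T).round(2))
for u in (233,327): print(((ray("wrist",(u,132),32)-o["ee_pos"])@T).round(2))
for u in (228,328): print(((ray("wrist",(u,164),o["ee_pos"][2])-o["ee_pos"])@T).round(2))
E
```

```text
[ 529.37436655 -263.25046044   67.36210601]
131 [ 35.33   2.35 -68.91]
132 [ 35.33   2.35 -68.4 ]
133 [ 35.33   2.35 -67.88]
134 [ 35.33   2.35 -67.37]
162 [-2.000e-02  1.160e+00 -5.742e+01]
163 [-2.000e-02  1.160e+00 -5.699e+01]
164 [-2.000e-02  1.160e+00 -5.656e+01]
165 [-2.000e-02  1.160e+00 -5.612e+01]
[ 35.41 -22.58 -68.4 ]
[ 35.25  27.26 -68.39]
[ 5.000e-02 -2.054e+01 -5.656e+01]
[ -0.09  22.85 -56.55]
```

View pics/w8c.png

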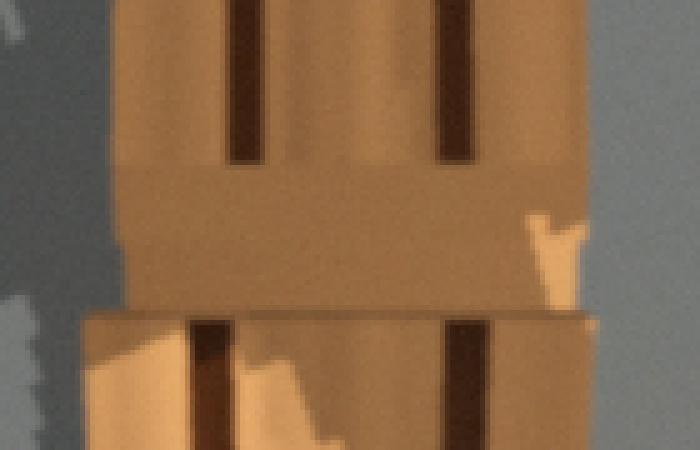

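>>> send_rows(
  plan=[
    {"grip": -1,"dx": 0.012,"dy": 0.0012,"dz": 0.0004,"wx": -0.002,"wy": 0,"wz": 0},
    {"grip": -1,"dx": 0.01,"dy": 0,"dz": 0,"wx": 0,"wy": 0,"wz": 0},
    {"grip": -1,"dx": 0.005,"dy": 0,"dz": 0,"wx": 0,"wy": 0,"wz": 0},
    {"grip": -1,"dx": 0.002,"dy": 0,"dz": 0,"wx": 0,"wy": 0,"wz": 0},
    {"grip": -1,"dx": 0,"dy": 0,"dz": 0,"wx": 0,"wy": 0,"wz": 0},
    {"grip": -1,"dx": 0,"dy": 0,"dz": 0,"wx": 0,"wy": 0,"wz": 0},
  ],
)

```text
t: 14.22
ee_pos: [527.6, -262.2, 36.9]
tcp_rot: [0.588, -0.393, 0.588, 0.393]
contact_force: [0.1, 0.6, -0.5]
finger_gap: 0.499
```

```bash
python3 - <<'E'
from h import *
o=ctrl.get_obs();print(o["t"],o["ee_pos"],o["finger_gap"],o["contact_force"]);T=rot().as_matrix()
im=ctrl.get_image("wrist")
cv2.imwrite("pics/w9c.png",cv2.resize(im[100:240,210:350],None,fx=4,fy=4,interpolation=cv2.INTER_NEAREST))
E
```

```text
14.225 [ 527.58108202 -262.19813851   36.89964812] 0.49941813880600405 [ 0.08890188  0.62542932 -0.5249521 ]
```

View pics/w9c.png

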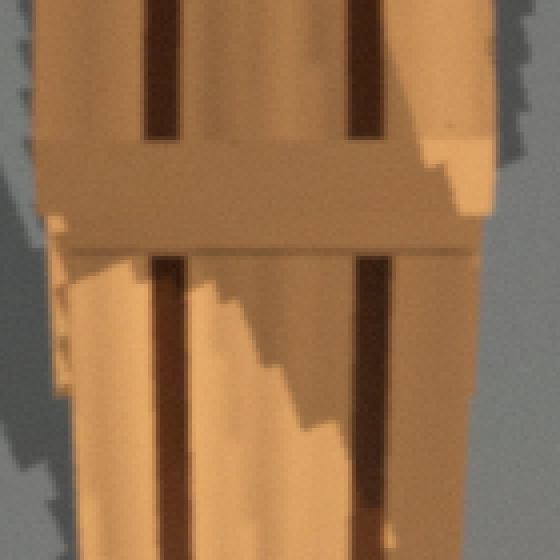

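>>> send_rows(
  plan=[
    {"grip": -1,"dx": 0.002,"dy": -0.0005,"dz": 0,"wx": 0,"wy": 0,"wz": 0},
    {"grip": -1,"dx": 0.001,"dy": 0,"dz": 0,"wx": 0,"wy": 0,"wz": 0},
    {"grip": -1,"dx": 0.001,"dy": 0,"dz": 0,"wx": 0,"wy": 0,"wz": 0},
    {"grip": -1,"dx": 0,"dy": 0,"dz": 0,"wx": 0,"wy": 0,"wz": 0},
  ],
)

```text
t: 14.78
ee_pos: [527.7, -262.3, 32.5]
tcp_rot: [0.588, -0.393, 0.588, 0.393]
contact_force: [0.1, 1.1, -0.1]
finger_gap: 0.499
```

>>> send_rows(
  plan=[
    {"grip": -1,"dx": 0.0007,"dy": 0,"dz": 0,"wx": 0,"wy": 0,"wz": 0},
    {"grip": -1,"dx": 0.0007,"dy": 0,"dz": 0,"wx": 0,"wy": 0,"wz": 0},
    {"grip": -1,"dx": 0,"dy": 0,"dz": 0,"wx": 0,"wy": 0,"wz": 0},
  ],
)

```text
t: 15.15
ee_pos: [528.0, -262.5, 32.3]
tcp_rot: [0.588, -0.393, 0.588, 0.393]
contact_force: [-1.5, 2.1, 7.0]
finger_gap: 0.5
```

>>> send_rows(
  plan=[
    {"grip": -1,"dx": 0,"dy": 0,"dz": 0,"wx": 0,"wy": 0,"wz": 0},
    {"grip": -1,"dx": -0.0005,"dy": 0,"dz": 0,"wx": 0,"wy": 0,"wz": 0},
    {"grip": -1,"dx": 0,"dy": 0,"dz": 0,"wx": 0,"wy": 0,"wz": 0},
  ],
  squeeze=20,
)

```text
t: 15.52
ee_pos: [527.9, -262.5, 32.2]
tcp_rot: [0.588, -0.393, 0.588, 0.393]
contact_force: [-0.9, 1.2, 5.8]
finger_gap: 0.501
```

```bash
python3 - <<'E'
from h import *
o=ctrl.get_obs();print(o["t"],o["ee_pos"],o["finger_gap"],o["contact_force"])
im=ctrl.get_image("wrist")
a=cv2.resize(im[100:240,210:350],None,fx=2.7,fy=2.7)
b=cv2.resize(ctrl.get_image("side")[240:380,270:410],a.shape[1::-1])
cv2.imwrite("pics/w10c.png",np.hstack([a,b]))
E
```

```text
15.525 [ 527.94705007 -262.46838857   32.24735395] 0.501214857972068 [-0.87957699  1.16270391  5.78920456]
```

View pics/w10c.png

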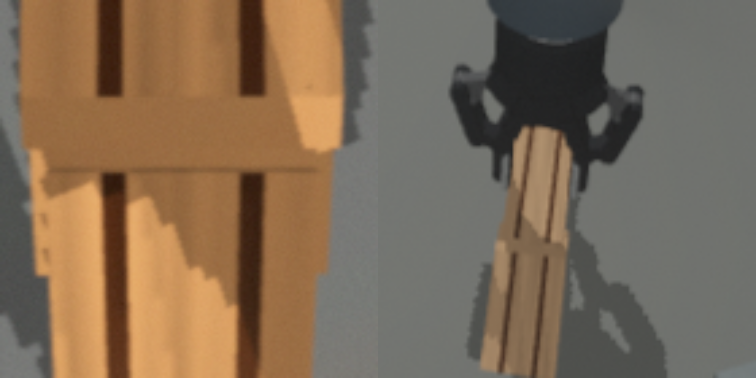

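>>> send_rows(
  plan=[
    {"grip": 0.06,"dx": 0,"dy": 0,"dz": 0,"wx": 0,"wy": 0,"wz": 0},
    {"grip": 0.12,"dx": 0,"dy": 0,"dz": 0,"wx": 0,"wy": 0,"wz": 0},
    {"grip": 0.3,"dx": 0,"dy": 0,"dz": 0,"wx": 0,"wy": 0,"wz": 0},
    {"grip": 0.4,"dx": 0,"dy": 0,"dz": 0,"wx": 0,"wy": 0,"wz": 0},
    {"grip": 0.4,"dx": 0,"dy": 0,"dz": 0,"wx": 0,"wy": 0,"wz": 0},
  ],
)

```text
t: 16.25
ee_pos: [527.8, -262.3, 31.6]
tcp_rot: [0.588, -0.393, 0.588, 0.393]
contact_force: [0.6, 0.3, -0.2]
finger_gap: 0.704
```

```bash
python3 - <<'E'
from h import *
o=ctrl.get_obs();print(o["t"],o["ee_pos"],o["finger_gap"],o["contact_force"])
cv2.imwrite("pics/w11.png",ctrl.get_image("wrist"))
E
```

```text
16.25 [ 527.78517249 -262.31265911   31.64605019] 0.7043490364009948 [ 0.60809345  0.28661458 -0.15757807]
```

View pics/w11.png

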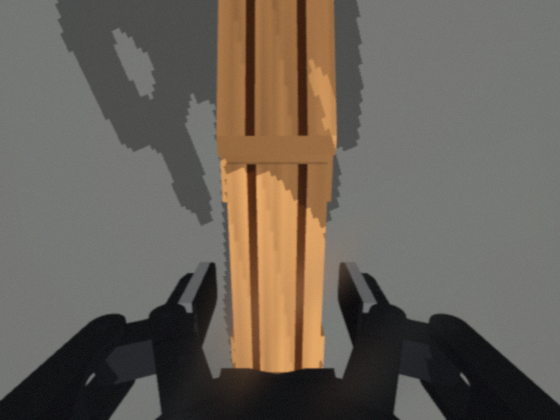

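Fingers are clear of the plate on both sides, force near zero. Lifting away to inspect.

>>> send_rows(
  plan=[
    {"grip": 0.4,"dx": -0.01,"dy": 0,"dz": 0,"wx": 0,"wy": 0,"wz": 0},
    {"grip": 0.4,"dx": -0.03,"dy": 0,"dz": 0,"wx": 0,"wy": 0,"wz": 0},
    {"grip": 0.4,"dx": -0.05,"dy": 0,"dz": 0,"wx": 0,"wy": 0,"wz": 0},
    {"grip": 0.4,"dx": -0.05,"dy": 0,"dz": 0,"wx": 0,"wy": 0,"wz": 0},
    {"grip": 0.4,"dx": -0.05,"dy": 0.03,"dz": 0.01,"wx": 0,"wy": 0,"wz": 0},
    {"grip": 0.4,"dx": 0,"dy": 0.04,"dz": 0.02,"wx": 0,"wy": 0,"wz": 0},
    {"grip": 0.4,"dx": 0,"dy": 0,"dz": 0,"wx": 0,"wy": 0,"wz": 0},
    {"grip": 0.4,"dx": 0,"dy": 0,"dz": 0,"wx": 0,"wy": 0,"wz": 0},
  ],
)

```text
t: 17.3
ee_pos: [474.8, -207.9, 222.4]
tcp_rot: [0.588, -0.393, 0.588, 0.393]
contact_force: [-0.2, -0.5, -0.1]
finger_gap: 0.702
```

```bash
python3 - <<'E'
from h import *
o=ctrl.get_obs();print(o["t"],o["ee_pos"],o["finger_gap"],o["contact_force"],rot().as_matrix().round(3)[:,1:])
im=ctrl.get_image("wrist");cv2.imwrite("pics/w12.png",im);cv2.imwrite("pics/w12c.png",cv2.resize(im[0:300,120:400],None,fx=2,fy=2))
a=cv2.resize(ctrl.get_image("side")[230:390,280:400],None,fx=3.5,fy=3.5)
b=cv2.resize(ctrl.get_image("scene")[180:260,55:195],None,fx=2.6,fy=2.6)
c=np.zeros((560,b.shape[1],3),np.uint8);c[:b.shape[0]]=b
cv2.imwrite("pics/s12.png",np.hstack([a,c]))
for d in ctrl.landmark_of("convertible","scene")[:1]+ctrl.landmark_of("cone","scene")[:1]: print(d["pixel"])
E
```

```text
17.3 [ 474.77816722 -207.87172075  222.36422459] 0.701717844541255 [-0.22366691 -0.5312996  -0.07540775] [[-0.924  0.383]
 [ 0.383  0.924]
 [-0.001  0.   ]]
[228.8, 299.7]
[138.7, 307.2]
```

View pics/w12c.png

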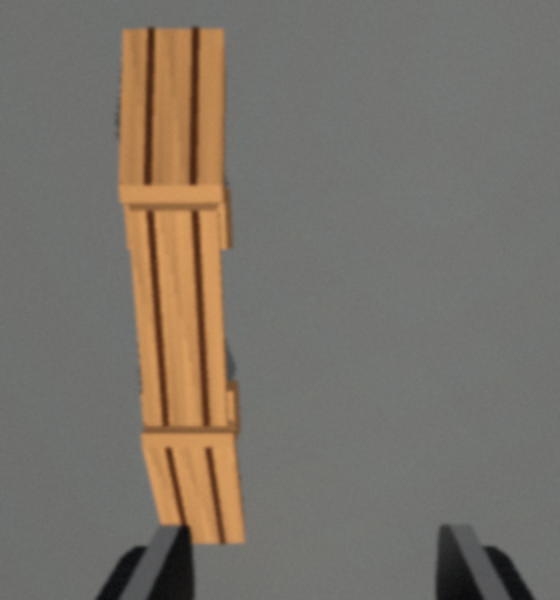

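View pics/s12.png

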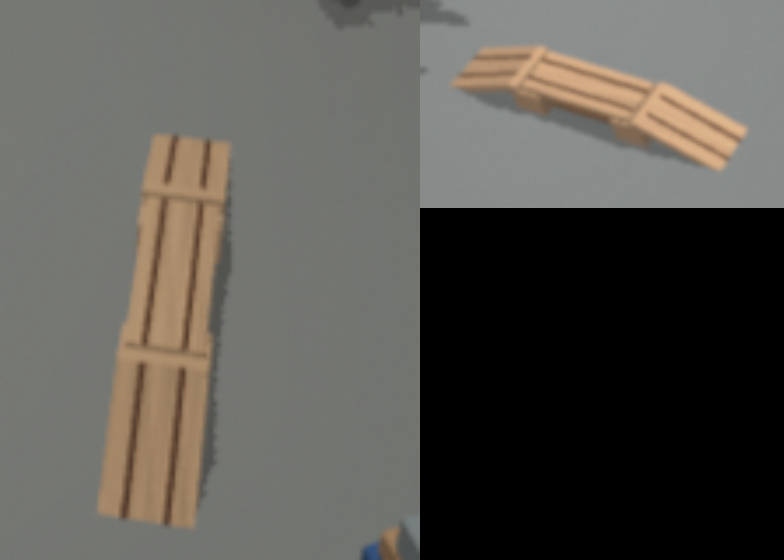

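```bash
python3 - <<'E'
from h import *
# quick check: plate top corners (z=32) in the bridge frame
pts=np.array([(125,209),(220,209),(229,427),(143,427)])/2+[120,0]
b=np.array([ray("wrist",p,32)[:2] for p in pts]);a=np.radians(-22.42);S=np.array([[np.cos(a),-np.sin(a)],[np.sin(a),np.cos(a)]])
q=(b-[527.4,-263.5])@S;print(q.round(1),q.mean(0).round(1))
print(ctrl.finish_job())
E
```

```text
[[ 21.7 -56.7]
 [-24.8 -56.6]
 [-24.4  55.2]
 [ 22.3  55. ]] [-1.3 -0.8]
the job is handed in; nothing more can be done
None
```

The long plate now lies on the bridge's ledges between the two stop lips, and I handed the job in at about 17.5 s of the 48 s; no verdict was reported.

**What I did:** I pressed the shut fingers on the plate's top with about 6–8 N and dragged it about 34 mm off the tray wall. Then I gripped it across its width with 30 N, lifted it, and carried it to the bridge. I located the bridge by fitting its outline in all three cameras. I lowered the plate until I felt about 7 N from the ledges at the expected height. Only then did I open the fingers and back away.

**Last checks:**
- **Position:** the plate's middle measured about 1.3 mm off the bridge's middle across the road and 0.8 mm along it. Its corners showed it parallel to the road to well under 1°.
- **Seating:** the pictures from all three cameras show it flush with the ramp tops and level. I judged levelness by eye, not by measurement.
- **Robot:** it was clear of everything, with no significant contact force.
- **Other objects:** the car and cone were within about 3 pixels of where they started. The short plate and blocks looked unmoved in the last picture I took of the tray, just after the lift; I didn't measure them.

**What disagreed:** the three cameras put the bridge's centre up to about 3.5 mm apart. I used a position close to the wrist camera's estimate and corrected it by 1.2 mm just before setting the plate down. My first move call was refused because every row has to list all seven values, and my first bridge fit used a wrong starting angle; I fixed both before going on.

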